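# Sort the inspected sleeves, then tip the tray and hold the small parts in its corner

## Task

This tray has come back from inspection: take the two spacer sleeves out first, since they would topple when the tray is tipped, and stand the one with the green paint band in the pocket of the green pass nest and the red-banded one in the red reject nest. Then take the tray by a wall and tip it up at least 20 degrees, its lowest corner staying on the bench, until the bearing and both nuts have slid together into that lowest corner, and finish while holding the tray tilted there, so that I can scoop them out. Keep the small parts in the tray and leave the oil bottle and the piston where they are.

Things in the scene. Friction and masses are not known exactly. Their poses are not given: they have to be found in the camera images.
- tray: loose shallow wooden tray, 119 (x) x 228 (y) x 36 mm, 0.7 kg, origin at the centre of its underside, z up. Wooden walls 9 mm thick, pinched from above: long ones centred at x = +-54.5 mm, 36 mm high, short ones at y = +-109.5 mm, 34 mm high. An oily steel liner (floor 7 mm above the underside, sides 1 mm thick up to 17 mm) is fixed inside. Holds two sleeves, a bearing, two nuts
- sleeve_green: plain grey steel spacer sleeve with a GREEN paint band round its upper end (passed), 24 mm diameter, 52 mm tall, 0.16 kg, standing on end on the tray's liner; origin at the centre of its underside, z along its axis
- sleeve_red: the same sleeve, 24 mm diameter, 52 mm tall, with a RED paint band round its upper end (rejected), standing on end on the tray's liner; origin at the centre of its underside
- nest_green: pass nest: green block 62 x 62 mm on a bench plate, top 28 mm above the bench, with an upright round pocket 29 mm wide and 18 mm deep with a chamfered mouth, screwed down, its end plates 94 mm long. Origin at the centre of its underside on the bench, under the pocket's centre; the pocket's floor lies 10 mm above it
- nest_red: reject nest: the same block in red; origin at the centre of its underside, the pocket's floor 10 mm above it
- bearing_1: steel ball bearing lying flat in the tray, 47 mm diameter, 14 mm thick, 0.13 kg; origin at the centre of its underside
- nut_a: steel hexagon nut lying flat in the tray, 19 x 22 mm, 10 mm high; origin at the centre of its underside
- nut_b: another hexagon nut of the same size lying flat in the tray; origin at the centre of its underside
- corner_pp (a point): one inner corner of the tray on the liner floor, at tray x = +49, y = +104 mm, 7 mm above the tray's underside; the outer bottom corner of the tray lies 10 mm further out in x and in y, and 7 mm lower. The liner is slippery (friction about 0.12): parts start to slide at 6 to 9 degrees and run along the walls right into the corner by 25 to 32 degrees if the tray hangs down along its diagonal; wood on bench grips (0.6)
- corner_pm (a point): one inner corner of the tray on the liner floor, at tray x = +49, y = -104 mm, 7 mm above the tray's underside; the outer bottom corner of the tray lies 10 mm further out in x and in y, and 7 mm lower. The liner is slippery (friction about 0.12): parts start to slide at 6 to 9 degrees and run along the walls right into the corner by 25 to 32 degrees if the tray hangs down along its diagonal; wood on bench grips (0.6)
- corner_mp (a point): one inner corner of the tray on the liner floor, at tray x = -49, y = +104 mm, 7 mm above the tray's underside; the outer bottom corner of the tray lies 10 mm further out in x and in y, and 7 mm lower. The liner is slippery (friction about 0.12): parts start to slide at 6 to 9 degrees and run along the walls right into the corner by 25 to 32 degrees if the tray hangs down along its diagonal; wood on bench grips (0.6)
- corner_mm (a point): one inner corner of the tray on the liner floor, at tray x = -49, y = -104 mm, 7 mm above the tray's underside; the outer bottom corner of the tray lies 10 mm further out in x and in y, and 7 mm lower. The liner is slippery (friction about 0.12): parts start to slide at 6 to 9 degrees and run along the walls right into the corner by 25 to 32 degrees if the tray hangs down along its diagonal; wood on bench grips (0.6)
- vise: worn red machine vise bolted to the bench behind the work, 358 mm long about along world y, 125 mm deep, top about 80 mm above the bench; its screw end with a T bar reaches to about y = -0.29; origin at the centre of its base
- oil_bottle: oil bottle with yellow oil and a blue spout, 60 mm diameter, 240 mm tall, standing loose, bystander; origin at the centre of its underside
- piston: aluminium piston standing on its skirt, 66 x 63 mm, 54 mm tall, bystander; origin at the centre of its underside
Mind the look-alikes: they are no part of the job. What is shaped like the sleeve_green but black is not meant.

How it is judged (in metres and radians):
On the way, in this order (a step that is already met when the one before it is completed fails the run):
1. both sleeves stand released in the pockets of the nests of their own colour, the tray still flat (horizontal distance between sleeve_green and nest_green below 0.006 m and z of sleeve_green in the frame of nest_green below 0.015 m and angle between each of sleeve_green, sleeve_red's own z axis and vertical below 0.12 rad and contact force between the fingers and sleeve_green below 0.2 N and horizontal distance between sleeve_red and nest_red below 0.006 m and z of sleeve_red in the frame of nest_red below 0.015 m and contact force between the fingers and sleeve_red below 0.2 N and angle between tray's own z axis and vertical below 0.15 rad), for 0.2 s.
2. the tray is held tipped up with its lowest corner on the bench and the bearing and both nuts lie in that corner (angle between tray's own z axis and vertical between 0.3 and 0.95 rad and contact force between the fingers and tray above 1 N and ((height (world z) of corner_pp below 0.028 m and distance between each of bearing_1, nut_a, nut_b and corner_pp below 0.085 m) or (height (world z) of corner_pm below 0.028 m and distance between each of bearing_1, nut_a, nut_b and corner_pm below 0.085 m) or (height (world z) of corner_mp below 0.028 m and distance between each of bearing_1, nut_a, nut_b and corner_mp below 0.085 m) or (height (world z) of corner_mm below 0.028 m and distance between each of bearing_1, nut_a, nut_b and corner_mm below 0.085 m))), for 0.2 s.
At the end, for the whole second after the job is handed in: Each sleeve upright and released in its colour's nest (6 mm off centre, 5 mm off the floor); fingers hold the tray (over 1 N) tilted 17 to 54 degrees, its low corner on the bench (within 1 cm), bearing and nuts within 85 mm of that inner corner; all at rest, the tray leaning on nothing else (all of step 2 and horizontal distance between sleeve_green and nest_green below 0.006 m and z of sleeve_green in the frame of nest_green below 0.015 m and angle between each of sleeve_green, sleeve_red's own z axis and vertical below 0.12 rad and contact force between the fingers and sleeve_green below 0.2 N and horizontal distance between sleeve_red and nest_red below 0.006 m and z of sleeve_red in the frame of nest_red below 0.015 m and contact force between the fingers and sleeve_red below 0.2 N and linear speed of each of tray, bearing_1, nut_a, nut_b below 0.03 m/s and contact force between tray and vise below 0.3 N and contact force between tray and nest_green below 0.3 N and contact force between tray and nest_red below 0.3 N and contact force between tray and oil_bottle below 0.3 N and contact force between tray and piston below 0.3 N); the arm keeps its last pose, push and grip.
It fails at once if the tray was tipped with a sleeve still in it (angle between tray's own z axis and vertical above 0.2 rad and distance between any of sleeve_green, sleeve_red and tray below 0.12 m).
It fails at once if a small part left the tray (z of any of bearing_1, nut_a, nut_b in the frame of tray above 0.05 m or distance between any of bearing_1, nut_a, nut_b and tray above 0.14 m).
It fails at once if a bystander (oil bottle, piston) was moved more than 3 cm or tipped (distance of any of oil_bottle, piston from where it was at the start of the episode above 0.03 m or angle between any of oil_bottle, piston's own z axis and vertical above 0.4 rad).
It also fails if it takes over 72 s, if anything falls off the work surface, if the arm or the gripper's body presses on something with over 40 N, if the wrist force passes 120 N, or if a joint passes its speed limit or range.

## Robot

A 7-joint arm with a two-finger parallel gripper is mounted at the origin on a cart in front of the work surface, level with it; the furniture and walls round the work are solid. World frame = base frame: x ahead of the robot, y to its left, z up, the work surface at z = 0. Lengths are in mm, angles in degrees, forces in N, time in s.
With the tool pointing down it reaches from about 425 to 950 mm from the base axis. Payload 4.7 kg.
Tool frame: the origin (TCP) lies at the very end of the fingers, on their centre line; the grasp point (between the pads) lies 19 mm behind it; z points along the fingers, y is the line along which they close (so a half turn about z gives the same grasp; the last joint's range is limited). The gripper opens to 85 mm and grips with 20 to 120 N. Pads are 22 mm wide; open, the fingers measure 114 mm over their backs; the gripper's body (76 mm by 85 mm) begins 54 mm behind the grasp point. The pads swing forward as they close: fully open they stand 13 mm farther back than shut.
Start: joints at [65.552, 26.849, -2.785, 87.806, 1.381, 65.374, -4.715], TCP at [261.536, -622.292, 231.335] pointing down, gripper open.
Joint ranges: [-148.3, 148.3], [-19.14, 114.17], [-79.39, 73.82], [5.75, 140.21], [-59.74, 239.74], [12.07, 113.84], [-152.46, 152.46]. Speed limits (degrees/s): [147.25, 147.25, 180, 180, 180, 180, 180].

## Interface

Orientations are given as a 3x3 rotation matrix whose columns are the frame's x, y, z axes.
In Python, from cell import telemetry, eyes, job_done gives the robot as it stands. The module is installed in compiled form; this text tells all that it offers.
- The arm moves only by the shell command python3 -m creep 'ROWS'. ROWS is JSON, a list that holds one entry, the list of rows, each a list of 5 numbers: the shift along the tool's x, y, z in cm, then the turn about the tool's z in degrees, then the finger opening in cm, from 0 to 8.54. A call has exactly 10 rows; each row is the pose to reach, as a shift and turn from the pose commanded when the call began, along the tool's axes at that moment; what a row does not reach only later rows make up. A row lasts 1/12 s, in which the tool goes at most 41.7 mm and 7.16 degrees, less where a joint would pass 70% of its speed; a pose out of reach is approached as far as the arm can. A call with a gripper value outside its range is refused whole. The fingers move at their own pace and stop on an object; the grip force is fixed at half the most. Time passes only in rows, so rows that repeat a pose let the fingers close, or fill a call up. It gives the time, the measured TCP pose, the force, the opening and the grip force at its end, in the units of the state.
- telemetry.get_state(): the state, without advancing time (a new reading comes with each control period).
- eyes.get_image(name): name is "scene" or "top"; returns (picture, depth): 420x560x3 uint8, blue, green, red; 420x560 float32, mm along the optical axis (not along the pixel's ray), 0 where there is no reading.
- eyes.calibration(name): a dict with "fx", "fy", "cx", "cy" (pixels), "k1" (the pictures are not rectified: a ray, as slopes to the right and down, at radius r is drawn at 1 + k1 r^2 times it, then the intrinsics apply), "view" (4x4, takes a point from world to camera coordinates). Camera axes: x right, y up, looking along -z (the intrinsics and any distortion apply to the point x, -y, -z); pixel columns grow to the right and rows downward; lengths in mm; the calibration is good to about 2 mm. A picture is of the moment at which its call begins. calibration takes no time and is no camera call.
- job_done(): hands the job in; it is judged then, once.
The state is a dict: "time_s": time; "joint_pos": joint angles; "qd": joint speeds; "joint_efforts": joint torques, N m; "tool_pos": TCP position; "ee_rot": TCP orientation; "wrist_force": force on the tool from outside, world axes, zero at the start; "torque": the same for the moment, N m; "grip_width": finger opening in mm; "grasp_force": force on a finger pad.
Only numpy, scipy, OpenCV 4.12 (cv2) and the standard library are available. Lean on these libraries where they do the work, as an engineer would, in place of code of your own. Each camera call takes 0.05 s, during which the arm holds its last target. There are 200 camera calls.

## Working session

There is one attempt and no reset: what is moved stays moved. The work goes in short steps, Python scripts to look and compute and a shell command to move; the robot and the scene stay as the last step left them, time stands still between calls to the robot, and variables do not carry over. Pictures are saved under pics/ and viewed, at most 10 in all, crops included, and the job is handed in when it is done.

```bash
mkdir -p pics; cat > h.py <<'E'
import numpy as np, cv2
from cell import telemetry, eyes, job_done
def K(n):
    c=eyes.calibration(n); return c
def ray(n,u,v):
    c=K(n); xd=(u-c['cx'])/c['fx']; yd=(v-c['cy'])/c['fy']
    x,y=xd,yd
    for _ in range(20):
        f=1+c['k1']*(x*x+y*y); x,y=xd/f,yd/f
    V=np.array(c['view']); R=V[:3,:3]; o=-R.T@V[:3,3]
    return o, R.T@np.array([x,-y,-1.0])
def plane(n,u,v,z):
    o,d=ray(n,u,v); return o+d*(z-o[2])/d[2]
def deproj(n,u,v,dep):
    o,d=ray(n,u,v); return o+d*dep
def proj(n,p):
    c=K(n); V=np.array(c['view']); q=V[:3,:3]@np.array(p)+V[:3,3]
    x,y=q[0]/-q[2],-q[1]/-q[2]; f=1+c['k1']*(x*x+y*y)
    return c['fx']*x*f+c['cx'],c['fy']*y*f+c['cy']
E
python3 - <<'E'
from h import *
for n in('top','scene'):
    im,d=eyes.get_image(n); np.save(f'{n}0.npy',d); cv2.imwrite(f'pics/{n}0.png',im)
    c=K(n); print({k:c[k] for k in c if k!='view'}); print(ray(n,280,210)); 
s=telemetry.get_state(); print(s['tool_pos'],s['ee_rot'],s['time_s'])
E
```

```text
{'fx': 511.5539780090845, 'fy': 511.5539780090845, 'cx': 288.7528350824957, 'cy': 217.7395804943893, 'k1': -0.07267201003159363}
(array([ 374.65758802, -164.7688988 , 1194.78957732]), array([ 0.17191112,  0.02238631, -0.9851229 ]))
{'fx': 462.4352639456839, 'fy': 462.4352639456839, 'cx': 289.0149641282273, 'cy': 209.5856330590308, 'k1': -0.05399467788927349}
(array([ -84.12813734, -497.64370194,  812.81375484]), array([ 0.59972355,  0.32218338, -0.7327417 ]))
[ 261.2611455  -621.81250343  230.3849504 ] [[ 9.21918672e-01  3.87382762e-01 -7.47170854e-04]
 [ 3.87383475e-01 -9.21917312e-01  1.58514785e-03]
 [-7.47707943e-05 -1.75081904e-03 -9.99998465e-01]] 0.1
```

View pics/top0.png

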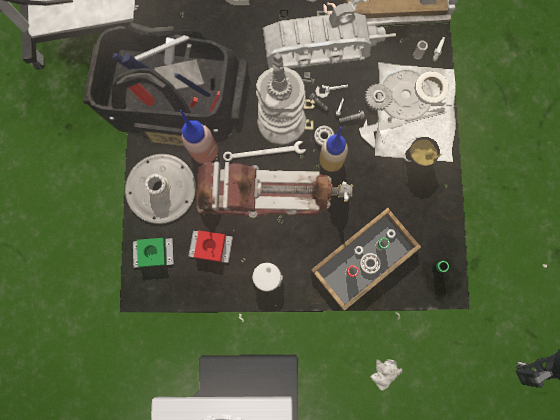

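View pics/scene0.png

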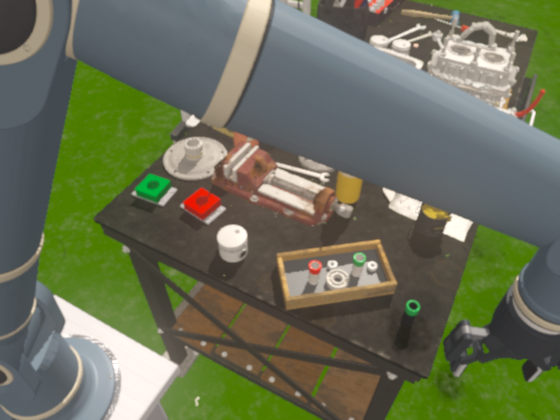

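The top view shows:
- **Nests:** green at (152,252), red at (211,246).
- **Bystanders:** piston at (267,277), yellow oil bottle at (333,152).
- **Tray:** centred at (367,259), with the green-banded sleeve near (383,243), the red-banded one near (352,271), the bearing at (370,263) and nuts at (359,250) and (391,233).

Look-alikes for the green sleeve:
- The grey green-banded sleeve in the tray (383,243), which is the one I want.
- The black one with a green ring at (443,266), which is not.
- The grey cylinder at (420,48) is also not part of the job.

I'll check with one close crop.

```bash
python3 - <<'E'
from h import *
im=cv2.imread('pics/top0.png'); d=np.load('top0.npy')
a=cv2.resize(im[200:315,305:465],None,fx=5,fy=5,interpolation=cv2.INTER_CUBIC)
cv2.imwrite('pics/crop0.png',a)
hsv=cv2.cvtColor(im,cv2.COLOR_BGR2HSV)
def blobs(m,roi,name,z):
    u0,v0,u1,v1=roi; q=np.zeros_like(m); q[v0:v1,u0:u1]=m[v0:v1,u0:u1]
    n,l,s,c=cv2.connectedComponentsWithStats(q)
    for i in range(1,n):
        if s[i,4]>12: print(name,c[i].round(1),s[i],plane('top',*c[i],z).round(1))
g=cv2.inRange(hsv,(50,90,50),(85,255,255)); r=cv2.inRange(hsv,(0,120,70),(8,255,255))|cv2.inRange(hsv,(172,120,70),(180,255,255))
blobs(g,(130,230,175,275),'ngreen',28); blobs(r,(185,225,240,270),'nred',28)
blobs(g,(320,215,420,290),'sg',57); blobs(r,(320,215,420,290),'sr',57)
# tray wood outline
w=cv2.inRange(hsv,(8,70,60),(28,255,255)); q=np.zeros_like(w); q[200:312,305:430]=w[200:312,305:430]
cs,_=cv2.findContours(q,cv2.RETR_EXTERNAL,cv2.CHAIN_APPROX_NONE); c=max(cs,key=cv2.contourArea)
P=np.array([plane('top',*p[0],35)[:2] for p in c],np.float32); rr=cv2.minAreaRect(P); print(rr, cv2.boxPoints(rr).round(1))
# nest pocket via darker within block
for (u,v) in [(152,252),(211,246),(267,277),(333,152),(200,140)]: print((u,v),deproj('top',u,v,d[v,u]).round(1))
for n,roi in(('g',(133,235,172,270)),('r',(190,228,233,264))):
    u0,v0,u1,v1=roi; print(n); 
    cv2.imwrite(f'pics/nest_{n}.png',cv2.resize(im[v0-8:v1+8,u0-8:u1+8],None,fx=6,fy=6,interpolation=cv2.INTER_CUBIC))
b=np.hstack([cv2.resize(cv2.imread(f'pics/nest_{n}.png'),(390,330)) for n in 'gr']); cv2.imwrite('pics/nests.png',b)
E
```

```text
ngreen [150.9 251.8] [136 238  30  29 770] [483.6 159.8  28. ]
nred [209.2 245.6] [194 230  31  32 774] [496.9  24.9  28. ]
sg [380.6 244.9] [378 239   8  10  23] [ 491.9 -363.3   57. ]
sg [386.4 240.6] [382 238   8   9  15] [ 501.3 -376.7   57. ]
sr [352.2 271. ] [347 265  12  12  47] [ 434.4 -298.2   57. ]
((464.49652099609375, -332.615966796875), (119.69644927978516, 231.58033752441406), 38.1345100402832) [[ 345.9 -278.5]
 [ 488.9 -460.6]
 [ 583.1 -386.7]
 [ 440.1 -204.6]]
(152, 252) [484.5 161.2  13.2]
(211, 246) [497.8  23.5  10.8]
(267, 277) [ 422.8 -109.4   60.5]
(333, 152) [ 685.6 -255.3  131.9]
(200, 140) [711.4  29.3 145.8]
g
r
```

View pics/crop0.png

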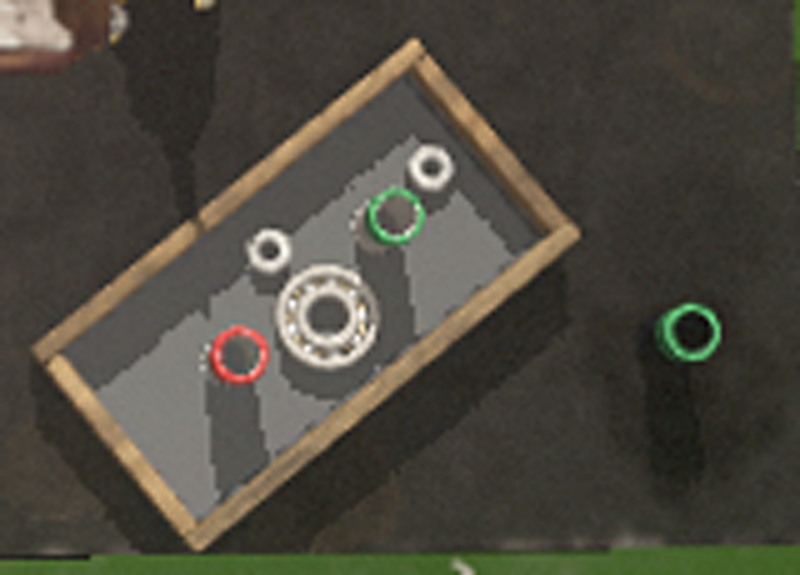

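View pics/nests.png

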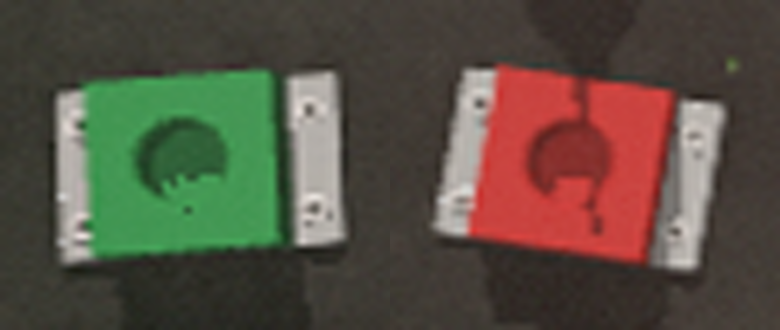

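The crop confirms a grey sleeve with a green ring at (384,242.6) and a grey sleeve with a red ring at (352.4,270.4). The black green-ringed decoy stands outside the tray at (443,266). The nest crops put the pockets at (150.2,251.5) for green and (208.8,245.3) for red.

```bash
cat >> h.py <<'E'
def rel(p,s=None):
    s=s or telemetry.get_state(); R=np.array(s['ee_rot']); return (R.T@(np.array(p)-np.array(s['tool_pos']))/10).round(2)
def st():
    s=telemetry.get_state(); print('t',round(s['time_s'],2),'tcp',np.round(s['tool_pos'],1),'F',np.round(s['wrist_force'],1),'w',round(s['grip_width'],1),'gf',round(s['grasp_force'],1)); return s
E
python3 - <<'E'
from h import *
C=np.array([464.5,-332.6]);L=np.array([.618,-.786]);S=np.array([.786,.618])
for n,u,v,z in [('sg',384,242.6,59),('sr',352.4,270.4,59),('bear',305+65.5-.5,200+63.3-.5,21),('nut1',305+54.1-.5,200+50.1-.5,17),('nut2',305+86.3-.5,200+33.5-.5,17),('ng',150.2,251.5,28),('nr',208.8,245.3,28),('decoy',305+138.2-.5,200+66.5-.5,59)]:
    p=plane('top',u,v,z); print(n,p.round(1),'l,s',(L@(p[:2]-C)).round(1),(S@(p[:2]-C)).round(1))
d=np.load('top0.npy')
for u,v in[(344,309),(344,313),(300,309),(300,313),(468,200)]: print('edge',plane('top',u,v,0).round(0))
# scene check: bands cross view
im=cv2.imread('pics/scene0.png'); hsv=cv2.cvtColor(im,cv2.COLOR_BGR2HSV)
for n,m in(('g',cv2.inRange(hsv,(50,120,60),(85,255,255))),('r',cv2.inRange(hsv,(0,120,70),(8,255,255))|cv2.inRange(hsv,(172,120,70),(180,255,255)))):
    k,l,s,c=cv2.connectedComponentsWithStats(m)
    for i in range(1,k):
        if s[i,4]>15 and 130<c[i][0]<420 and 160<c[i][1]<330: print(n,c[i].round(1),s[i,4],plane('scene',*c[i],55).round(1),plane('scene',*c[i],28).round(1))
s=st(); print(rel([498,-368,130],s))
E
```

```text
sg [ 496.7 -370.8   59. ] l,s 49.9 1.7
sr [ 435.6 -298.4   59. ] l,s -44.7 -1.6
bear [ 454.5 -343.8   21. ] l,s 2.7 -14.8
nut1 [ 485.6 -319.    17. ] l,s 2.3 25.0
nut2 [ 523.4 -395.1   17. ] l,s 85.6 7.7
ng [484.3 161.4  28. ] l,s -376.0 320.9
nr [497.6  25.8  28. ] l,s -261.3 247.6
decoy [ 442.8 -500.3   59. ] l,s 118.5 -120.7
edge [ 350. -284.    0.]
edge [ 341. -283.    0.]
edge [ 351. -182.    0.]
edge [ 342. -182.    0.]
edge [ 603. -588.    0.]
g [152.5 187. ] 656 [457.2 132.1  55. ] [476.5 154.5  28. ]
g [412. 308.] 142 [ 433.9 -503.7   55. ] [ 452.3 -503.9   28. ]
r [247.9 173.2] 25 [605.4 -38.6  55. ] [630.  -22.2  28. ]
r [201.7 202.7] 768 [470.8   1.8  55. ] [490.5  19.6  28. ]
r [314.3 267.2] 107 [ 431.4 -299.8   55. ] [ 449.8 -292.8   28. ]
t 0.1 tcp [ 261.3 -621.8  230.4] F [0.2 0.4 1.3] w 85.3 gf 0.0
[ 31.66 -14.21  10.06]
```

```bash
python3 -m creep '[[[2,-1,1,0,4.5],[6,-3,3,0,4.5],[10,-4.5,5,0,4.5],[14,-6,6,0,4.5],[17.5,-8,8,0,4.5],[21,-9.5,9.5,0,4.5],[24.5,-11,11,0,4.5],[28,-12.5,12.5,0,4.5],[30.5,-13.6,13.5,0,4.5],[31.43,-14,14,0,4.5]]]'; python3 - <<'E'
from h import *
s=st(); print(np.round(s['ee_rot'],3).tolist(), rel([496.7,-370.8,31],s))
im,d=eyes.get_image('top'); cv2.imwrite('pics/t1.png',cv2.resize(im[190:315,300:460],None,fx=5,fy=5)); 
im,d=eyes.get_image('scene'); cv2.imwrite('pics/s1.png',cv2.resize(im[200:350,240:440],None,fx=4,fy=4))
E
```

```text
time_s: 0.93
tool_pos: [501.1, -363.8, 89.0]
ee_rot: [[0.918, 0.396, 0.0], [0.396, -0.918, 0.006], [0.002, -0.005, -1.0]]
wrist_force: [0.4, 1.4, 0.4]
grip_width: 44.7
grasp_force: 0.0
t 0.93 tcp [ 501.1 -363.8   89. ] F [0.4 1.4 0.4] w 44.7 gf 0.0
[[0.918, 0.396, 0.0], [0.396, -0.918, 0.006], [0.002, -0.005, -1.0]] [-0.7  0.5  5.8]
```

```bash
python3 - <<'E'
from h import *
s=st(); print(np.round(s['ee_rot'],3).tolist(), rel([496.7,-370.8,31],s), s['joint_pos'])
E
```

```text
t 1.03 tcp [ 499.2 -366.7   89.5] F [-0.4  0.3  0.3] w 45.0 gf 0.0
[[0.919, 0.394, -0.002], [0.394, -0.919, 0.004], [0.0, -0.004, -1.0]] [-0.39  0.3   5.84] [ 37.52825383  30.56594384  -6.89515562 102.738378     4.58588451
  47.15861256 -38.33048158]
```

View pics/s1.png

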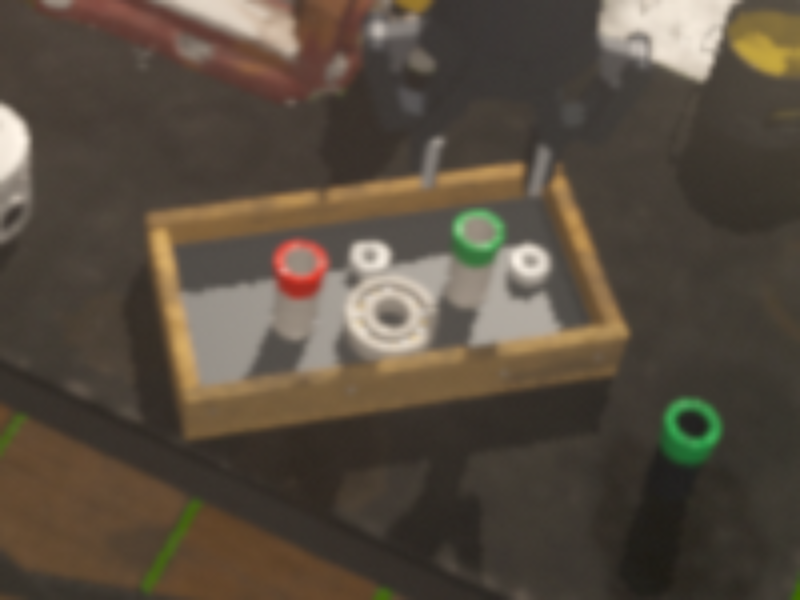

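The scene crop shows the green sleeve's rim at crop (479,231), i.e. pixel (359.5,257.5), with the open fingers hanging behind and above it. The red rim is at pixel (315,265).

```bash
python3 - <<'E'
from h import *
s=st()
print(plane('scene',359.4,257.2,59).round(1),plane('scene',314.9,264.8,59).round(1),'tip',plane('scene',240+486/4,200+188/4,89).round(1))
print('nests scene', plane('scene',152.5,187,28).round(1))
print(rel([496.7,-370.8,31],s))
E
```

```text
t 1.03 tcp [ 499.2 -366.7   89.5] F [-0.4  0.3  0.3] w 45.0 gf 0.0
[ 495.2 -371.2   59. ] [ 434.5 -299.4   59. ] tip [ 497.9 -370.4   89. ]
nests scene [476.4 154.6  28. ]
[-0.39  0.3   5.84]
```

```bash
python3 -m creep '[[[-0.1,0,1,0,4.5],[-0.1,0,3,0,4.5],[-0.1,0,5,0,4.5],[-0.1,0,6,0,4.5],[-0.1,0,6,0,4.5],[-0.1,0,6,0,4.0],[-0.1,0,6,0,2],[-0.1,0,6,0,1],[-0.1,0,6,0,1],[-0.1,0,6,0,1]]]'
```

```text
time_s: 1.87
tool_pos: [496.9, -372.8, 32.7]
ee_rot: [[0.922, 0.387, 0.002], [0.387, -0.922, -0.002], [0.001, 0.003, -1.0]]
wrist_force: [0.0, -1.3, 4.6]
grip_width: 22.5
grasp_force: 58.9
```

```bash
python3 -m creep '[[[0,0,-2,0,1],[0,0,-5,0,1],[0,0,-8,0,1],[0.5,-1,-10,0,1],[1.5,-3.8,-10,0,1],[2.9,-7.5,-10,0,1],[4.3,-11.2,-10,0,1],[5.7,-14.8,-10,0,1],[7.1,-18.4,-10,0,1],[8.5,-22,-10,0,1]]]'; python3 -m creep '[[[1.4,-3.6,0,0,1],[2.8,-7.2,0,0,1],[4.2,-10.8,0,0,1],[5.6,-14.4,0,0,1],[7,-18,0,0,1],[8.4,-21.4,0,0,1],[9.6,-24.5,0,0,1],[10.5,-26.8,0,0,1],[10.96,-27.63,0,0,1],[10.96,-27.63,0,0,1]]]'; python3 - <<'E'
from h import *
s=st(); print(rel([484.3,161.4,131],s))
im,d=eyes.get_image('top'); cv2.imwrite('pics/t2.png',cv2.resize(im[200:300,90:250],None,fx=5,fy=5)); 
im,d=eyes.get_image('scene'); cv2.imwrite('pics/s2.png',cv2.resize(im[110:260,90:290],None,fx=4,fy=4))
s=st(); print(rel([484.3,161.4,131],s),s['joint_pos'])
E
```

```text
time_s: 2.7
tool_pos: [488.6, -134.2, 131.4]
ee_rot: [[0.922, 0.387, 0.0], [0.387, -0.922, -0.0], [0.0, 0.0, -1.0]]
wrist_force: [1.6, 0.7, -2.5]
grip_width: 22.2
grasp_force: 59.1
time_s: 3.53
tool_pos: [482.9, 163.9, 131.4]
ee_rot: [[0.92, 0.392, 0.0], [0.392, -0.92, 0.001], [0.001, -0.001, -1.0]]
wrist_force: [1.2, -0.5, -2.1]
grip_width: 22.1
grasp_force: 59.1
t 3.53 tcp [482.9 163.9 131.4] F [ 1.2 -0.5 -2.1] w 22.1 gf 59.1
[0.03 0.29 0.04]
t 3.63 tcp [483.2 159.6 131. ] F [ 0.4 -0.4 -2. ] w 22.2 gf 59.1
[ 0.17 -0.12  0.  ] [ -8.57786042  19.410892   -17.59831012 115.29256542   8.04781909
  46.49116015 -98.05336429]
```

View pics/s2.png

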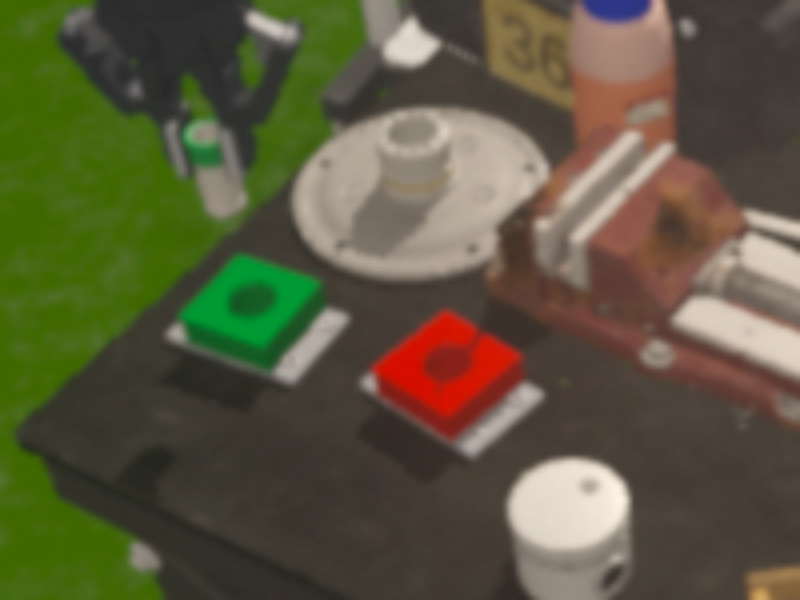

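The held green sleeve is upright at crop (215,170). The green pocket mouth is at crop (252,300), pixel (152.9,184.8), and the red one at crop (450,365), pixel (202.4,201.1).

```bash
python3 - <<'E'
from h import *
print('g',plane('scene',152.7,184.6,28).round(1),'r',plane('scene',202.1,200.8,28).round(1))
p=[497,160,28]
print('slv bottom', plane('scene',90+223/4-.4,110+207/4-.4,107).round(1), 'slv top',plane('scene',90+205/4-.4,110+131/4-.4,159).round(1))
s=st()
E
```

```text
g [483.2 159.6  28. ] r [495.9  22.3  28. ]
slv bottom [478.7 157.9 107. ] slv top [482.6 160.4 159. ]
t 3.63 tcp [483.2 159.6 131. ] F [ 0.4 -0.4 -2. ] w 22.2 gf 59.1
```

```bash
python3 -m creep '[[[0,0.05,2,0,1],[0,0.05,4.5,0,1],[0,0.05,6.5,0,1],[0,0.05,7.5,0,1],[0,0.05,8,0,1],[0,0.05,8.4,0,1],[0,0.05,8.8,0,1],[0,0.05,9.2,0,1],[0,0.05,9.5,0,1],[0,0.05,9.6,0,1]]]'
```

```text
time_s: 4.47
tool_pos: [489.2, 163.2, 38.3]
ee_rot: [[0.922, 0.386, 0.013], [0.386, -0.923, 0.007], [0.014, -0.002, -1.0]]
wrist_force: [4.7, 6.7, 2.3]
grip_width: 22.1
grasp_force: 66.4
```

```bash
python3 -m creep '[[[0,0,0,0,1],[0,0,0,0,1],[0,0,0,0,1],[0,0,0,0,1],[0,0,0,0,1],[0,0,0,0,1],[0,0,0,0,1],[0,0,0,0,1],[0,0,0,0,1],[0,0,0,0,1]]]'; python3 - <<'E'
from h import *
st()
im,d=eyes.get_image('scene'); cv2.imwrite('pics/s3.png',cv2.resize(im[120:220,110:240],None,fx=6,fy=6,interpolation=cv2.INTER_CUBIC)); st()
E
```

```text
time_s: 5.3
tool_pos: [488.9, 163.2, 37.9]
ee_rot: [[0.922, 0.386, 0.012], [0.386, -0.922, 0.007], [0.013, -0.002, -1.0]]
wrist_force: [5.0, 6.0, 2.2]
grip_width: 22.0
grasp_force: 66.4
t 5.3 tcp [488.9 163.2  37.9] F [5.  6.  2.2] w 22.0 gf 66.4
t 5.35 tcp [488.9 163.3  37.9] F [4.  6.4 0.8] w 22.3 gf 66.4
```

View pics/s3.png

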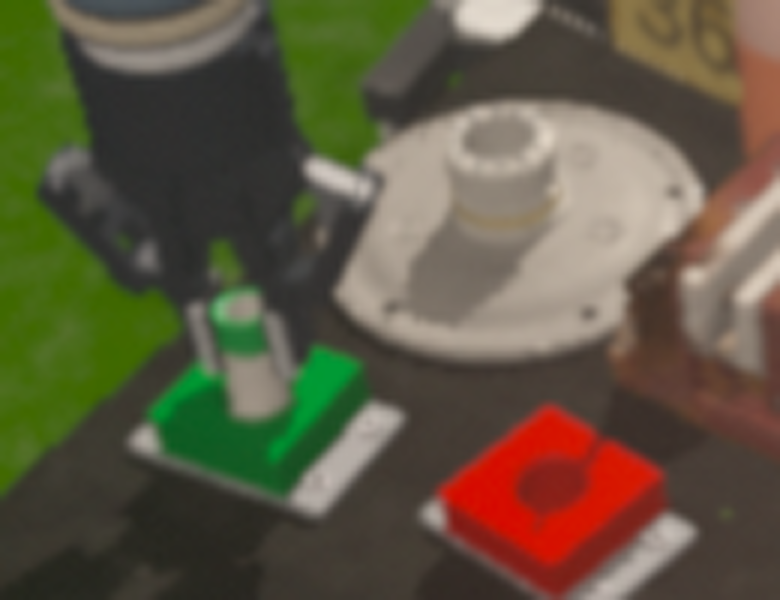

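The green sleeve is in the pocket mouth, about 14 mm deep, at crop (255,390). The pocket has pushed it about 5 mm in +x, so I'll relieve that offset, sink it a little further, then release.

```bash
python3 -m creep '[[[0.2,0,0,0,1],[0.4,0,0,0,1],[0.5,0,0.1,0,1],[0.5,0,0.2,0,1],[0.5,0,0.2,0,1],[0.5,0,0.2,0,1],[0.5,0,0.2,0,1],[0.5,0,0.2,0,1],[0.5,0,0.2,0,1],[0.5,0,0.2,0,1]]]'
```

```text
time_s: 6.18
tool_pos: [489.7, 163.3, 33.8]
ee_rot: [[0.922, 0.387, 0.004], [0.387, -0.922, 0.002], [0.004, -0.001, -1.0]]
wrist_force: [2.6, 5.2, 1.3]
grip_width: 22.2
grasp_force: 66.4
```

```bash
python3 -m creep '[[[0,0,0,0,2.8],[0,0,0,0,3.5],[0,0,0,0,4.5],[0,0,0,0,4.5],[0,0,-1,0,4.5],[0,0,-4,0,4.5],[0,0,-7,0,4.5],[-1,2.5,-9.5,0,4.5],[-2.5,6,-10,0,4.5],[-4,9.7,-10,0,4.5]]]'; python3 -m creep '[[[-1.4,3.6,0,0,4.5],[-2.9,7.4,0,0,4.5],[-4.4,11.2,0,0,4.5],[-5.9,15,0,0,4.5],[-7.4,18.8,0,0,4.5],[-8.9,22.6,0,0,4.5],[-10.4,26.4,0,0,4.5],[-11.5,29.5,0,0,4.5],[-12,31,0,0,4.5],[-12,31,0,0,4.5]]]'; python3 - <<'E'
from h import *
s=st()
im,d=eyes.get_image('top'); cv2.imwrite('pics/t4f.png',im); cv2.imwrite('pics/t4.png',cv2.resize(im[220:280,120:250],None,fx=6,fy=6,interpolation=cv2.INTER_CUBIC)); 
hsv=cv2.cvtColor(im,cv2.COLOR_BGR2HSV)
s=st();print(rel([435.2,-298.9,31],s))
E
```

```text
time_s: 7.02
tool_pos: [490.2, 58.0, 136.5]
ee_rot: [[0.92, 0.391, 0.006], [0.391, -0.92, 0.001], [0.006, 0.001, -1.0]]
wrist_force: [1.1, -0.1, -0.2]
grip_width: 45.1
grasp_force: 0.0
time_s: 7.85
tool_pos: [497.1, -280.3, 133.9]
ee_rot: [[0.925, 0.38, 0.0], [0.38, -0.925, -0.003], [-0.001, 0.003, -1.0]]
wrist_force: [-0.1, 0.2, 0.0]
grip_width: 45.1
grasp_force: 0.0
t 7.85 tcp [ 497.1 -280.3  133.9] F [-0.1  0.2  0. ] w 45.1 gf 0.0
t 7.9 tcp [ 497.4 -277.   133.7] F [ 0.2  0.1 -0.5] w 44.9 gf 0.0
[-6.58 -0.36 10.27]
```

View pics/t4.png

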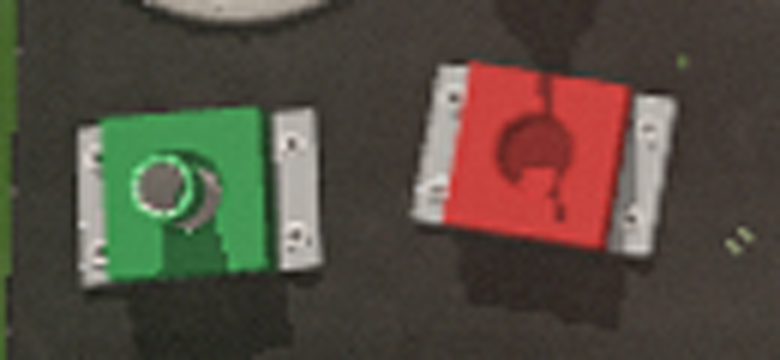

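The green sleeve stands in the green nest with its rim at crop (162,187), pixel (146.6,250.8). I'll check that position and work out the red move.

```bash
python3 - <<'E'
from h import *
print('sg top',plane('top',146.6,250.75,62).round(1),'pocket',plane('top',150.2,251.5,28).round(1),'red pocket',plane('top',120+535.5/6-.5,220+149.5/6-.5,28).round(1))
s=st();print(rel([435.2,-298.9,31],s))
E
```

```text
sg top [482.9 160.1  62. ] pocket [484.3 161.4  28. ] red pocket [499.7  26.   28. ]
t 7.9 tcp [ 497.4 -277.   133.7] F [ 0.2  0.1 -0.5] w 44.9 gf 0.0
[-6.58 -0.36 10.27]
```

```bash
python3 -m creep '[[[-2.5,-0.1,1,0,4.5],[-5.5,-0.2,3,0,4.5],[-6.84,-0.21,5,0,4.5],[-6.84,-0.21,6.2,0,4.5],[-6.84,-0.21,6.2,0,4.5],[-6.84,-0.21,8,0,4.5],[-6.84,-0.21,10.2,0,4.5],[-6.84,-0.21,10.2,0,4.5],[-6.84,-0.21,10.2,0,4.5],[-6.84,-0.21,10.2,0,4.5]]]'; python3 - <<'E'
from h import *
s=st()
im,d=eyes.get_image('scene'); cv2.imwrite('pics/s5.png',cv2.resize(im[200:320,250:410],None,fx=5,fy=5,interpolation=cv2.INTER_CUBIC))
im,d=eyes.get_image('top'); cv2.imwrite('pics/t5.png',im)
E
```

```text
time_s: 8.73
tool_pos: [435.7, -298.7, 32.6]
ee_rot: [[0.921, 0.389, 0.002], [0.389, -0.921, -0.001], [0.001, 0.001, -1.0]]
wrist_force: [0.2, -0.6, -0.8]
grip_width: 45.0
grasp_force: 0.0
t 8.73 tcp [ 435.7 -298.7   32.6] F [ 0.2 -0.6 -0.8] w 45.0 gf 0.0
```

View pics/s5.png

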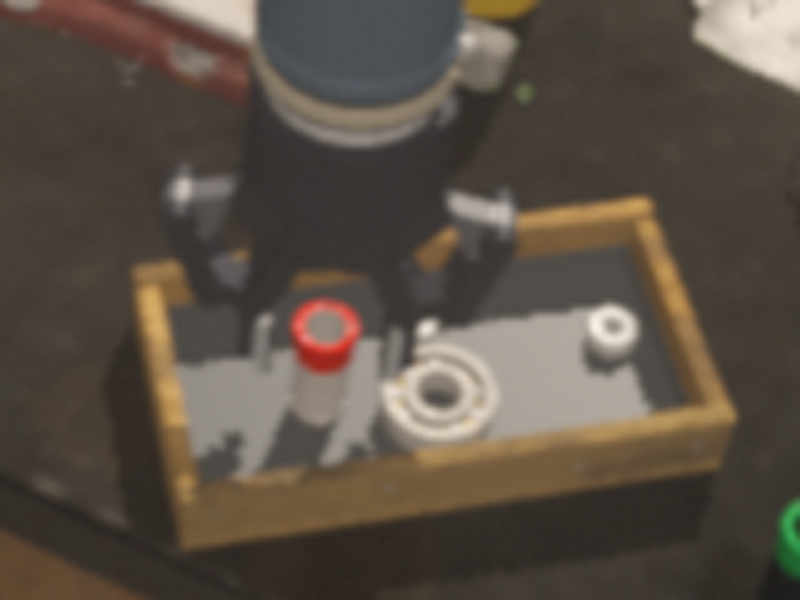

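The red sleeve's rim is at crop (327,325), between the fingertips at (262,365) and (393,372). I'll compare the tip midpoint with the sleeve axis.

```bash
python3 - <<'E'
from h import *
for z in(32,36,40): print(plane('scene',250+327.5/5-.4,200+368/5-.4,z).round(1))
print('sleeve',plane('scene',250+327/5-.4,200+325/5-.4,59).round(1))
E
```

```text
[ 434.2 -301.8   32. ]
[ 431.5 -302.8   36. ]
[ 428.8 -303.8   40. ]
sleeve [ 435.1 -299.4   59. ]
```

```bash
python3 -m creep '[[[0,0,0,0,3.5],[0,0,0,0,2],[0,0,0,0,1],[0,0,0,0,1],[0,0,0,0,1],[0,0,-2,0,1],[0,0,-5,0,1],[0,0,-8,0,1],[0.6,-0.9,-10,0,1],[2.2,-3.3,-10,0,1]]]'; python3 -m creep '[[[2,-3,0,0,1],[4.2,-6.3,0,0,1],[6.4,-9.6,0,0,1],[8.6,-12.9,0,0,1],[10.8,-16.2,0,0,1],[13,-19.5,0,0,1],[14.8,-22.2,0,0,1],[15.8,-23.7,0,0,1],[16.07,-24.13,0,0,1],[16.07,-24.13,0,0,1]]]';  python3 -m creep '[[[0,0,1,0,1],[0,0,3,0,1],[0,0,5,0,1],[0,0,6,0,1],[0,0,6,0,1],[0,0,6,0,1],[0,0,6,0,1],[0,0,6,0,1],[0,0,6,0,1],[0,0,6,0,1]]]'; python3 - <<'E'
from h import *
s=st()
im,d=eyes.get_image('scene'); a=cv2.resize(im[130:230,150:250],None,fx=4,fy=4,interpolation=cv2.INTER_CUBIC)
im,d=eyes.get_image('top'); b=cv2.resize(im[200:300,160:260],None,fx=4,fy=4,interpolation=cv2.INTER_CUBIC)
cv2.imwrite('pics/s6.png',np.hstack([a,b]))
E
```

```text
time_s: 9.67
tool_pos: [443.5, -265.5, 135.8]
ee_rot: [[0.925, 0.38, 0.008], [0.38, -0.925, -0.007], [0.005, 0.009, -1.0]]
wrist_force: [1.1, -0.2, 0.5]
grip_width: 22.0
grasp_force: 59.0
time_s: 10.5
tool_pos: [496.4, 25.9, 131.3]
ee_rot: [[0.921, 0.39, -0.0], [0.39, -0.921, 0.0], [-0.0, -0.0, -1.0]]
wrist_force: [0.3, -0.1, -0.8]
grip_width: 22.2
grasp_force: 59.0
time_s: 11.33
tool_pos: [497.0, 24.4, 72.0]
ee_rot: [[0.922, 0.387, 0.002], [0.387, -0.922, -0.0], [0.001, 0.001, -1.0]]
wrist_force: [0.2, -0.2, -2.4]
grip_width: 22.2
grasp_force: 59.0
t 11.33 tcp [497.   24.4  72. ] F [ 0.2 -0.2 -2.4] w 22.2 gf 59.0
```

View pics/s6.png

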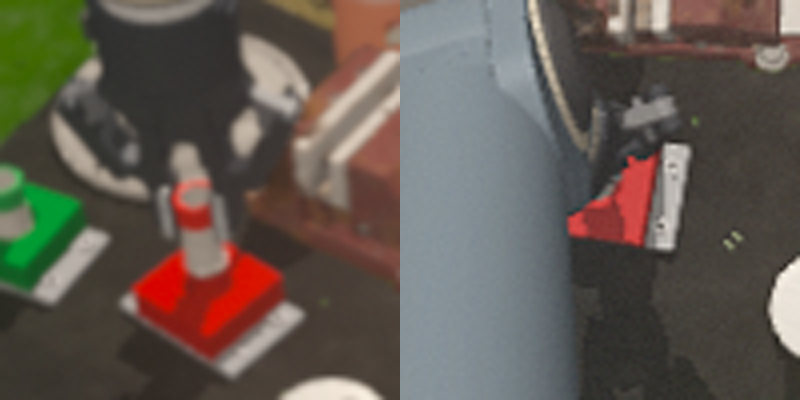

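The left half (scene view) shows the red sleeve over the red nest with its rim at crop (191,191) and bottom near (207,263). The arm blocks the top view.

```bash
python3 - <<'E'
from h import *
print(plane('scene',150+207/4-.4,130+263/4-.4,48).round(1),plane('scene',150+191/4-.4,130+191/4-.4,100).round(1),plane('scene',150+193/4-.4,130+194/4-.4,100).round(1))
for p in([497,24.4,48],[497,24.4,100],[493,23,48],[497,24.4,28]): u,v=proj('scene',p); print(p,((u-150+.4)*4).round(0),((v-130+.4)*4).round(0))
im=cv2.imread('pics/s6.png')[:,:400]; hsv=cv2.cvtColor(im,cv2.COLOR_BGR2HSV)
# sleeve grey edges per row
for y in range(235,290,4):
    row=hsv[y,170:250]; m=np.where(row[:,1]<110)[0]; print(y,(170+m.min(),170+m.max()) if len(m) else None,end=' ')
E
```

```text
[494.8  20.8  48. ] [497.9  26.3 100. ] [496.4  23.9 100. ]
[497, 24.4, 48] 204.0 258.0
[497, 24.4, 100] 193.0 193.0
[493, 23, 48] 202.0 264.0
[497, 24.4, 28] 208.0 282.0
235 (np.int64(170), np.int64(249)) 239 (np.int64(170), np.int64(249)) 243 (np.int64(170), np.int64(249)) 247 (np.int64(170), np.int64(249)) 251 (np.int64(170), np.int64(224)) 255 (np.int64(187), np.int64(226)) 259 (np.int64(187), np.int64(226)) 263 (np.int64(187), np.int64(226)) 267 (np.int64(189), np.int64(224)) 271 (np.int64(191), np.int64(220)) 275 (np.int64(195), np.int64(210)) 279 None 283 None 287 None
```

```bash
python3 -m creep '[[[0.25,0,0.3,0,1],[0.25,0,0.8,0,1],[0.25,0,1.3,0,1],[0.25,0,1.7,0,1],[0.25,0,2,0,1],[0.25,0,2.3,0,1],[0.25,0,2.5,0,1],[0.25,0,2.7,0,1],[0.25,0,2.7,0,1],[0.25,0,2.7,0,1]]]'
```

```text
time_s: 12.27
tool_pos: [498.8, 25.4, 44.3]
ee_rot: [[0.922, 0.387, -0.0], [0.387, -0.922, -0.0], [-0.0, 0.0, -1.0]]
wrist_force: [0.2, 0.6, -1.5]
grip_width: 22.1
grasp_force: 59.0
```

```bash
python3 -m creep '[[[0,0,0.3,0,1],[0,0,0.6,0,1],[0,0,0.9,0,1],[0,0,0.95,0,1],[0,0,0.95,0,1],[0,0,0.95,0,1],[0,0,0.95,0,1],[0,0,0.95,0,1],[0,0,0.95,0,1],[0,0,0.95,0,1]]]'
```

```text
time_s: 13.1
tool_pos: [499.0, 25.4, 35.4]
ee_rot: [[0.922, 0.387, 0.0], [0.387, -0.922, -0.0], [0.0, 0.0, -1.0]]
wrist_force: [-1.8, -0.8, 6.5]
grip_width: 22.1
grasp_force: 60.1
```

```bash
python3 -m creep '[[[0,0,0,0,2.8],[0,0,0,0,3.5],[0,0,0,0,4.5],[0,0,0,0,4.5],[0,0,-1,0,4.5],[0,0,-4,0,4.5],[0,0,-7.5,0,4.5],[-1,1,-10,0,4.5],[-3,3,-10.5,0,4.5],[-5.6,5.7,-10.5,0,4.5]]]'; python3 -m creep '[[[-2.6,2.6,0,7,4],[-5.3,5.3,0,14,4],[-8,8,0,21,4],[-10.7,10.7,0,28,4],[-13.4,13.4,0,35,4],[-15.6,15.8,0,42,4],[-17.4,17.6,0,49,4],[-18.6,18.8,0,56,4],[-19,19.2,0,63,4],[-19,19.2,0,70,4]]]'; python3 - <<'E'
from h import *
s=st(); print(np.round(s['ee_rot'],3).tolist(), s['joint_pos'])
im,d=eyes.get_image('top'); cv2.imwrite('pics/t7.png',im)
hsv=cv2.cvtColor(im,cv2.COLOR_BGR2HSV)
g=cv2.inRange(hsv,(50,90,50),(85,255,255)); r=cv2.inRange(hsv,(0,120,70),(8,255,255))|cv2.inRange(hsv,(172,120,70),(180,255,255))
a=im[200:315,115:275]; b=im[200:315,305:465]
cv2.imwrite('pics/v7.png',np.vstack([cv2.resize(q,None,fx=2.6,fy=2.6,interpolation=cv2.INTER_CUBIC) for q in(a,b)]))
E
```

```text
time_s: 13.93
tool_pos: [471.8, -47.1, 143.2]
ee_rot: [[0.92, 0.393, 0.008], [0.393, -0.92, 0.001], [0.007, 0.002, -1.0]]
wrist_force: [0.6, -1.0, -1.5]
grip_width: 45.3
grasp_force: 0.0
time_s: 14.77
tool_pos: [367.5, -301.5, 140.6]
ee_rot: [[0.672, -0.741, 0.001], [-0.741, -0.672, -0.001], [0.001, 0.0, -1.0]]
wrist_force: [0.1, 0.7, -0.2]
grip_width: 39.6
grasp_force: 0.0
t 14.77 tcp [ 367.5 -301.5  140.6] F [ 0.1  0.7 -0.2] w 39.6 gf 0.0
[[0.672, -0.741, 0.001], [-0.741, -0.672, -0.001], [0.001, 0.0, -1.0]] [  29.0879138    14.58395944    6.06060598  120.13482031   -2.11756432
   45.31549134 -101.34170287]
```

View pics/v7.png

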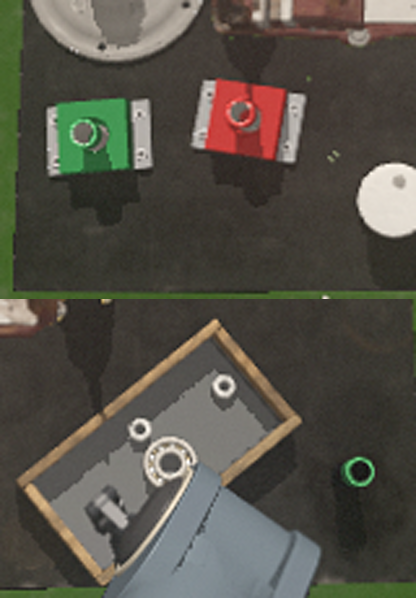

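Both sleeves stand in the nests of their own colour, with rims at crop (83,133) for green and (243,113) for red. The tray is where it was, and the gripper hangs above its near-left wall. That is more pictures than I was allowed (11 against a limit of 10), so from here I'll work from numbers only.

```bash
python3 -m creep '[[[0,0,2,4.6,4],[0,0,5,4.6,4],[0,0,8,4.6,4],[0,0,10,4.6,4],[0,0,11,4.6,4],[0,0,11.7,4.6,4],[0,0,11.7,4.6,3],[0,0,11.7,4.6,2],[0,0,11.7,4.6,0.5],[0,0,11.7,4.6,0]]]';  python3 -m creep '[[[0,0,0,0,0],[0,0,0,0,0],[0,0,0,0,0],[0,0,0,0,0],[0,0,0,0,0],[0,0,0,0,0],[0,0,-0.3,0,0],[0,0,-0.6,0,0],[0,0,-0.6,0,0],[0,0,-0.6,0,0]]]'
```

```text
time_s: 15.65
tool_pos: [369.3, -300.0, 24.2]
ee_rot: [[0.618, -0.786, 0.002], [-0.786, -0.618, -0.001], [0.002, -0.001, -1.0]]
wrist_force: [-0.4, 0.8, 4.5]
grip_width: 7.4
grasp_force: 59.8
time_s: 16.48
tool_pos: [368.2, -299.2, 28.7]
ee_rot: [[0.618, -0.786, -0.0], [-0.786, -0.618, 0.0], [-0.0, 0.0, -1.0]]
wrist_force: [0.8, -1.0, -5.8]
grip_width: 6.9
grasp_force: 58.6
```

```bash
cat >> h.py <<'E'
def tray():
    im,d=eyes.get_image('top'); hsv=cv2.cvtColor(im,cv2.COLOR_BGR2HSV)
    w=cv2.inRange(hsv,(8,70,50),(28,255,255)); v,u=np.nonzero(w[185:312,305:440]); u+=305; v+=185
    P=np.array([deproj('top',a,b,d[b,a]) for a,b in zip(u,v) if d[b,a]>0])
    C=np.array([464.5,-332.6]);L=np.array([.618,-.786]);S=np.array([.786,.618])
    q=P[:,:2]-C; l,s,z=q@L,q@S,P[:,2]
    k=(z>5)&(z<190)&(abs(l)<125)&(abs(s)<85); l,s,z=l[k],s[k],z[k]
    for n,m in(('C',(l>85)&(s>20)),('B',(l>85)&(s<-20)),('D',(l<-70)&(s>35)),('midS',(abs(l)<40)&(s>40)),('A',(l<-60)&(s<0))):
        if m.sum(): print(n,m.sum(),np.round([np.median(l[m]),np.median(s[m]),np.median(z[m])],1))
    k=z>8; A=np.c_[l,s,np.ones(len(l))]
    for _ in range(4):
        c=np.linalg.lstsq(A[k],z[k],rcond=None)[0]; e=abs(z-A@c); k=e<max(4,np.median(e[k])*2)
    print('plane dz/dl,dz/ds deg',np.degrees(np.arctan(c[:2])).round(1),'z0',c[2].round(1),k.sum())
    return im,d
E
python3 - <<'E'
from h import *
tray()
E
python3 -m creep '[[[0.05,0,-0.2,0,0],[0.1,0,-0.5,0,0],[0.2,0,-0.8,0,0],[0.3,0,-1.1,0,0],[0.35,0,-1.4,0,0],[0.4,0,-1.7,0,0],[0.5,0,-1.9,0,0],[0.55,0,-2.1,0,0],[0.55,0,-2.1,0,0],[0.55,0,-2.1,0,0]]]';  python3 - <<'E'
from h import *
tray(); st()
E
```

```text
C 125 [105.2  44.6  35. ]
B 132 [105.3 -45.7  35.8]
D 124 [-101.4   52.6   38.7]
midS 158 [-0.  54.3 37.6]
A 91 [-111.1  -20.    38.5]
plane dz/dl,dz/ds deg [-0.9 -0.6] z0 37.9 870
time_s: 17.37
tool_pos: [372.1, -303.8, 49.9]
ee_rot: [[0.618, -0.786, 0.0], [-0.786, -0.618, -0.0], [0.0, -0.0, -1.0]]
wrist_force: [-0.2, 0.2, -7.6]
grip_width: 7.1
grasp_force: 58.7
C 143 [107.9  45.8  35.1]
B 147 [108.5 -45.4  39.4]
D 137 [-100.3   52.2   56.6]
midS 167 [-0.  54.2 47. ]
A 125 [-107.9  -21.9   59.4]
plane dz/dl,dz/ds deg [-5.7 -2.7] z0 49.8 873
t 17.42 tcp [ 372.1 -303.7   49.8] F [ 0.9  0.7 -6.7] w 6.8 gf 58.7
```

```bash
python3 -m creep '[[[0.15,0,-0.4,0,0],[0.3,0,-0.8,0,0],[0.5,0,-1.3,0,0],[0.7,0,-1.8,0,0],[0.9,0,-2.3,0,0],[1.1,0,-2.8,0,0],[1.3,0,-3.2,0,0],[1.5,0,-3.6,0,0],[1.65,0,-3.9,0,0],[1.65,0,-3.9,0,0]]]';  python3 - <<'E'
from h import *
tray(); st()
E
```

```text
time_s: 18.25
tool_pos: [382.7, -317.4, 89.6]
ee_rot: [[0.618, -0.786, 0.001], [-0.786, -0.618, -0.001], [0.002, -0.0, -1.0]]
wrist_force: [-0.6, -0.1, -6.8]
grip_width: 7.3
grasp_force: 58.7
C 156 [112.2  44.7  35.7]
B 177 [114.1 -45.7  43.4]
D 141 [-92.3  50.   94.2]
midS 177 [-1.2 53.5 69.1]
A 209 [-96.  -24.2  99.3]
plane dz/dl,dz/ds deg [-16.4  -4.7] z0 74.9 819
t 18.3 tcp [ 382.6 -317.1   89.2] F [ 0.  -0.4 -7.8] w 7.3 gf 58.5
```

```bash
python3 -m creep '[[[0.2,0,-0.3,0,0],[0.4,0,-0.6,0,0],[0.6,0,-0.9,0,0],[0.8,0,-1.2,0,0],[1,0,-1.5,0,0],[1.2,0,-1.8,0,0],[1.4,0,-2.1,0,0],[1.6,0,-2.4,0,0],[1.8,0,-2.7,0,0],[2,0,-2.9,0,0]]]';  python3 - <<'E'
from h import *
st(); im,d=tray()
hsv=cv2.cvtColor(im,cv2.COLOR_BGR2HSV)
m=cv2.inRange(hsv,(0,0,150),(180,60,255)); q=np.zeros_like(m); q[195:300,320:430]=m[195:300,320:430]
q=cv2.morphologyEx(q,cv2.MORPH_CLOSE,np.ones((3,3)))
C=np.array([464.5,-332.6]);L=np.array([.618,-.786]);S=np.array([.786,.618])
n,l,s,c=cv2.connectedComponentsWithStats(q)
for i in range(1,n):
    if s[i,4]>12:
        v,u=np.nonzero(l==i); dd=np.median([d[b,a] for a,b in zip(u,v) if d[b,a]>0]); p=deproj('top',*c[i],dd); print(c[i].round(1),s[i].tolist(),p.round(0),'ls',(L@(p[:2]-C)).round(0),(S@(p[:2]-C)).round(0))
E
```

```text
time_s: 19.13
tool_pos: [394.8, -332.7, 118.2]
ee_rot: [[0.618, -0.786, 0.0], [-0.786, -0.618, -0.0], [0.001, -0.0, -1.0]]
wrist_force: [-0.0, 0.1, -7.2]
grip_width: 7.0
grasp_force: 58.1
t 19.13 tcp [ 394.8 -332.7  118.2] F [-0.   0.1 -7.2] w 7.0 gf 58.1
C 148 [114.9  45.3  35.3]
B 155 [117.2 -48.9  42. ]
D 125 [-81.2  46.5 124. ]
midS 181 [-0.4 52.5 92.3]
A 292 [-80.  -26.5 128.7]
plane dz/dl,dz/ds deg [-25.6  -3.2] z0 95.9 800
[345.7 197. ] [344, 195, 5, 6, 21] [ 599. -287.   69.] ls 47.0 134.0
[390.7 221.1] [387, 218, 7, 6, 27] [ 550. -394.   26.] ls 101.0 29.0
[390.  246.9] [368, 225, 34, 60, 479] [ 488. -386.   49.] ls 56.0 -15.0
[364.3 266.1] [359, 261, 11, 11, 49] [ 435. -303.  219.] ls -42.0 -5.0
[400.  276.1] [395, 270, 11, 11, 50] [ 404. -315.  482.] ls -51.0 -36.0
```

```bash
python3 -m creep '[[[0,0,0,0,0],[0,0,0,0,0],[0,0,0,0,0],[0,0,0,0,0],[0,0,0,0,0],[0,0,0,0,0],[0,0,0,0,0],[0,0,0,0,0],[0,0,0,0,0],[0,0,0,0,0]]]'; cat > parts.py <<'E'
from h import *
st(); ims=[];ds=[]
for _ in range(4):
    im,d=eyes.get_image('top'); ims.append(im); ds.append(d)
im=np.mean(ims,0).astype(np.uint8); d=np.median(ds,0)
hsv=cv2.cvtColor(im,cv2.COLOR_BGR2HSV)
C0=np.array([464.5,-332.6]);L=np.array([.618,-.786]);S=np.array([.786,.618])
v,u=np.mgrid[185:300,320:432]; u=u.ravel();v=v.ravel(); k=d[v,u]>0; u,v=u[k],v[k]
P=np.array([deproj('top',a,b,d[b,a]) for a,b in zip(u,v)])
Q=np.c_[(P[:,:2]-C0)@L,(P[:,:2]-C0)@S,P[:,2]]
w=cv2.inRange(hsv,(8,70,50),(28,255,255))[v,u]>0
W=w&(abs(Q[:,0])<125)&(abs(Q[:,1])<75)&(Q[:,2]>15)&(Q[:,2]<160); k=W.copy()
for _ in range(5):
    c=np.linalg.lstsq(np.c_[Q[k,:2],np.ones(k.sum())],Q[k,2],rcond=None)[0]; e=Q[:,2]-(Q[:,:2]@c[:2]+c[2]); k=W&(abs(e)<4)
n=np.array([-c[0],-c[1],1]);n/=np.linalg.norm(n); el=np.array([1,0,c[0]]);el/=np.linalg.norm(el); es=np.cross(n,el)
T=Q@np.c_[el,es,n]; h=T[:,2]-np.median(T[k,2])+35   # height above tray underside
lo,so=np.percentile(T[k,0],99.5),np.percentile(T[k,1],99.5)
X=T[:,0]-lo+10; Y=T[:,1]-so+10   # 0 at inner corner C, negative inside
print('tilt',np.degrees(np.arccos(n[2])).round(1),'ext',lo.round(1),so.round(1),'lowest z of outer bottom corner', ((np.array([lo,so,np.median(T[k,2])-35])@np.c_[el,es,n].T)[2]).round(1))
g=hsv[v,u]
inn=(X<-1)&(Y<-1)&(X>-190)&(Y>-97)
br=inn&(g[:,2]>120)&(g[:,1]<70)&(h<40)
img=np.zeros((100,200),np.uint8); hm=np.zeros((100,200))
for x,y,hh in zip(X[br],Y[br],h[br]): cv2.circle(img,(int(-x),int(-y)),1,255,-1)
print('floor h',np.median(h[inn&~br]).round(1))
G=[[' ' for _ in range(40)] for _ in range(20)]
for x,y,hh,b in zip(X[inn],Y[inn],h[inn],g[inn][:,2]):
    G[int(-y//5)%20][int(-x//5)%40]='#' if b>170 else '+' if b>120 else '.'
print('\n'.join(''.join(r) for r in G))
E
python3 parts.py
```

```text
time_s: 20.02
tool_pos: [394.5, -332.5, 117.8]
ee_rot: [[0.618, -0.786, 0.0], [-0.786, -0.618, -0.0], [0.0, -0.0, -1.0]]
wrist_force: [0.9, -0.9, -6.1]
grip_width: 7.0
grasp_force: 58.3
t 20.02 tcp [ 394.5 -332.5  117.8] F [ 0.9 -0.9 -6.1] w 7.0 gf 58.3Traceback (most recent call last):
  File "parts.py", line 9, in <module>
    P=np.array([deproj('top',a,b,d[b,a]) for a,b in zip(u,v)])
                ~~~~~~^^^^^^^^^^^^^^^^^^
  File "h.py", line 15, in deproj
    o,d=ray(n,u,v); return o+d*dep
        ~~~^^^^^^^
  File "h.py", line 6, in ray
    c=K(n); xd=(u-c['cx'])/c['fx']; yd=(v-c['cy'])/c['fy']
  File "h.py", line 4, in K
    c=eyes.calibration(n); return c
ValueError: time passes only in moves, steps and waits
```

```bash
sed -i 's/^def K(n):/import functools\n@functools.lru_cache(None)\ndef K(n):/' h.py; python3 parts.py
```

```text
t 20.22 tcp [ 394.5 -332.5  117.8] F [ 1.1 -0.1 -6.9] w 7.1 gf 58.3
tilt 23.8 ext 99.9 58.1 lowest z of outer bottom corner 4.4
floor h 7.4
......................................  
++....................................  
. +...................................  
+##............+.......+....+...+.....  
+...+#+++++++++++++++++++++++++++.....  
+... ####.+++++++++++++++++++++++.....  
#.###.#+#+++++++++++++++++++++++......  
+## +##+##+++++++++++++++++++++++.....  
. ##+#..  +#.++++++++++++++..++.+.....  
###+#+..  #++.+++++++++++.      ......  
.#+++#..  +#.++++++++++++       +.....  
++ ###+##+.#.++++++++++++.      ......  
++  #++.###..+++++++++++++      ......  
++++ ####+..... +++...++++      ......  
++++++ ++..            .+       ......  
++++++                          ......  
++++++                          ......  
+++++                           .....+  
+++++                           ... ++  
++++.                           ..   +
```

```bash
python3 -m creep '[[[0.2,0,-0.2,0,0],[0.3,0,-0.4,0,0],[0.5,0,-0.6,0,0],[0.6,0,-0.8,0,0],[0.8,0,-1,0,0],[0.9,0,-1.2,0,0],[1.1,0,-1.4,0,0],[1.1,0,-1.4,0,0],[1.1,0,-1.4,0,0],[1.1,0,-1.4,0,0]]]'; python3 -m creep '[[[0,0,0,0,0],[0,0,0,0,0],[0,0,0,0,0],[0,0,0,0,0],[0,0,0,0,0],[0,0,0,0,0],[0,0,0,0,0],[0,0,0,0,0],[0,0,0,0,0],[0,0,0,0,0]]]'; python3 parts.py
```

```text
time_s: 21.25
tool_pos: [401.3, -341.2, 131.9]
ee_rot: [[0.618, -0.786, 0.0], [-0.786, -0.618, -0.0], [0.0, -0.0, -1.0]]
wrist_force: [0.0, -0.3, -6.1]
grip_width: 7.0
grasp_force: 58.8
time_s: 22.08
tool_pos: [401.3, -341.1, 131.8]
ee_rot: [[0.618, -0.786, 0.0], [-0.786, -0.618, -0.0], [0.0, -0.0, -1.0]]
wrist_force: [-0.3, -1.1, -7.5]
grip_width: 6.9
grasp_force: 58.7
t 22.08 tcp [ 401.3 -341.1  131.8] F [-0.3 -1.1 -7.5] w 6.9 gf 58.7
tilt 28.2 ext 93.4 59.3 lowest z of outer bottom corner 5.0
floor h -89.8
.....................................+  
+....................................   
+++.................................+   
+#..........+.......................+   
##..+.+++++++++++++++++++++++........   
...# ++++++++++++++++++++++++........   
.+# #+##+#+++++++++++++++++++.........  
+###.#++## ++++++++++++++++++.........  
####+#.  ##++++++++++++.++............  
#####... ++#+++++++++++      .........  
.+##+.+  #+#.+++++++++.     ..........  
.  #+++##+++.++++++++++      .........  
+. ##+#++##.++++++++++++    ..........  
+++  ####++...+++.++++++     .........  
++..+ #++         ++.+.      .........  
.                            ........   
                            ........++  
                            .......++   
                            ......+++   
                             ....  ++
```

```bash
python3 -m creep '[[[-0.05,0,0.1,0,0],[-0.1,0,0.2,0,0],[-0.2,0,0.3,0,0],[-0.2,0,0.4,0,0],[-0.2,0,0.4,0,0],[-0.2,0,0.4,0,0],[-0.2,0,0.4,0,0],[-0.2,0,0.4,0,0],[-0.2,0,0.4,0,0],[-0.2,0,0.4,0,0]]]'; python3 parts.py | head -9; python3 - <<'E'
from h import *
for _ in range(4): st(); im,d=eyes.get_image('top')
hsv=cv2.cvtColor(im,cv2.COLOR_BGR2HSV)
for n,m in(('g',cv2.inRange(hsv,(50,120,120),(85,255,255))),('r',cv2.inRange(hsv,(0,140,150),(8,255,255)))):
    print(n, m[235:262,135:225].sum()//255)
E
```

```text
time_s: 23.12
tool_pos: [400.0, -339.5, 127.8]
ee_rot: [[0.618, -0.786, -0.0], [-0.786, -0.618, -0.0], [-0.0, 0.0, -1.0]]
wrist_force: [-3.9, 0.4, -4.5]
grip_width: 7.2
grasp_force: 58.1
t 23.12 tcp [ 400.  -339.5  127.8] F [-3.9  0.4 -4.5] w 7.2 gf 58.1
tilt 27.4 ext 95.3 59.7 lowest z of outer bottom corner 4.6
floor h -84.6
......................................  
+....................................   
++...................................   
+ ...................................   
##.+.+++++++++++++++++++++++++.......#  
...# +++..++++++++++++++++++++........  
t 23.32 tcp [ 400.  -339.5  127.8] F [-1.  -0.1 -4.5] w 6.9 gf 58.1
t 23.37 tcp [ 400.  -339.5  127.8] F [-3.   1.  -3.7] w 6.9 gf 58.0
t 23.42 tcp [ 400.1 -339.5  127.8] F [-1.9  1.1 -3.9] w 7.3 gf 58.1
t 23.47 tcp [ 400.1 -339.5  127.8] F [-2.5  1.5 -3.6] w 7.0 gf 58.1
g 420
r 454
```

The load on the gripper fell from about 7 N to 4 N, so the low corner is on the bench. The tray is tilted about 27° and everything is at rest, so I'm handing in.

```bash
python3 -c "
from cell import job_done
print(job_done())"
```

```text
the job is handed in; nothing more can be done
None
```

I handed the job in: both sleeves stand in the nests of their own colour, and the tray is held tilted about 27° on its low corner with the bearing and both nuts about 65 mm or less from it by my camera estimate; no verdict came back, and I viewed 11 pictures against the limit of 10.

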